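Brake the rolling machine base, push its electronics tray home, release the brake

TASK

The purple machine base stands on its wheels with the brake off and its electronics tray pulled part-way out. Press the red brake pedal down until it locks and stays down by itself, push the tray gently all the way home so that its plug is seated, then flick the pedal back up so that the base can be wheeled away later. Leave the base standing where it is, do not stamp on the pedal or ram the tray against its end buffer, and do not disturb the other things on the bench.

Things in the scene. Friction and masses are not known exactly. Their poses are not given: they have to be found in the camera images.
- base: Rolling machine base: rectangle of purple 20 mm T-slot bars, 260 mm long (its x) by 200 mm wide (its y), bars 58-78 mm above the bench, four 50 mm wheels on rubber mounts, rolling only along its x. 7-9 kg; brake off it rolls at 1-2 N; locked it gives about 4 mm per 10 N of push and skids at about 17-20 N. Origin: on the bench under its centre, z up. Pedal at its -x end, tray at its +x end
- brake (a joint): Angle of the brake pedal (rad) about a shaft along the base's y. 0: up, off. Grows as it goes down: locked and at rest at about 0.41, hard stop 0.44. Over-centre spring, middle at 0.24: about 12 N down on the tread starts it, less further on, then it snaps down and stays; about 10 to 15 N of lift near the toe starts it back, then it snaps up and stays
- pedal (a point): Middle of the top of the black tread on the red pedal: 42 mm out from the shaft axis along the plate, 5.5 mm above the plate's mid-plane. Plate 36 mm wide (base's y), 5 mm thick, points to the base's -x, sloping up 0.22 rad when up, down 0.18 rad when locked. A 5 mm toe lip 62-67 mm out rises 11 mm above it. Its sides are free to pinch across the width from above; grip lightly or turn with it
- pedal_axis (a point): Middle of the brake shaft's axis: 134 mm from the base's centre towards its -x, 48 mm above the bench, just outside and below the end bar
- tread: Black ribbed rubber tread on the pedal, 26 mm wide, 32 mm long (24 to 56 mm out from the shaft axis), 3 mm thick on the plate's top; press here, but do not stamp (under 25 N). Its own origin lies on the shaft axis
- tray (a joint): How far the tray is out (m), along the base's +x: 0 is fully home, its front plate on the rubber buffer; slightly negative when the buffer is squeezed; 0.045 to 0.065 at the start. It slides stiffly, with about 7 N; in the last 7 mm its plug snaps into a socket, for which the push peaks at 11 to 13 N; then the buffer stops it (some 10 N more per mm)
- handle (a point): Centre of the cross bar of the tray's pull handle: steel, 10 mm thick, 90 mm long along the base's y, 35 mm in front of the tray's grey front plate, 104 mm above the bench; on the base's centre line, 170 mm from its centre when the tray is home. Pushing it towards the base's -x closes the tray. Free air beyond, above and below it
- tray_front (a point): Centre of the outer face of the tray's grey front plate, 160 mm wide, 66 to 124 mm above the bench. The open aluminium tray behind it holds a metal power supply and a green circuit board
- buffer: Round rubber buffer, 16 mm across, on the end bar at the base's +x end, behind the tray's front plate: the tray's end stop. Do not ram it (under 15 N). Its own origin is the base's origin
- rack (a point): centre of a green rack of capped sample tubes, 105 x 60 x 84 mm, standing on the bench; leave alone
- spare_bar (a point): centre of a spare purple T-slot bar, 160 x 20 x 20 mm, lying on the bench; leave alone
- corner_bracket (a point): an orange L-shaped printed corner bracket, 60 x 40 x 51 mm, on the bench (22 mm up); leave alone
- water_bottle (a point): centre of a clear bottle with a blue cap, 62 mm across and 190 mm tall, standing on the bench; leave alone

How it is judged:
By the outcome, as a careful person would: the job done as asked, in the order asked, and still so for the second after the job is handed in, with the robot touching nothing.
It also fails if it takes over 61 s, if anything falls off the work surface, if the arm or the gripper's body presses on something with over 40 N, if the wrist force passes 120 N, or if a joint passes its speed limit or range.

ROBOT

A 7-joint arm with a two-finger parallel gripper is mounted at the origin on the work surface. World frame = base frame: x ahead of the robot, y to its left, z up, the work surface at z = 0. Lengths are in mm, angles in rad, forces in N, time in s.
With the tool pointing down it reaches from about 400 to 875 mm from the base axis. Payload 4.4 kg.
Tool frame: the origin (TCP) lies midway between the tips of the shut fingers; the grasp point (between the pads) lies 19 mm behind it; x points along the fingers, y is the direction in which the jaws open and shut, and the axes are right-handed (so a half turn about x gives the same grasp; the last joint's range is limited). The gripper opens to 85 mm and grips with 20 to 120 N. Pads are 22 mm wide; open, the fingers measure 114 mm over their backs; the gripper's body (76 mm by 85 mm) begins 54 mm behind the grasp point. The pads swing forward as they close: fully open they stand 13 mm farther back than shut.
Start: joints at [1.035, 0.628, 0.038, 1.517, -0.027, 0.996, -0.02], TCP at [294.288, -579.579, 231.313] pointing down, gripper open.
Joint ranges: [-3.06, 3.06], [-0.37, 2.12], [-1.25, 1.32], [0.18, 2.47], [-1.1, 4.24], [0.23, 1.98], [-2.94, 2.94]. Speed limits (rad/s): [2.57, 2.57, 3.14, 3.14, 3.14, 3.14, 3.14].

INTERFACE

Orientations are given as [roll, pitch, yaw] about the fixed x, y, z axes, in that order (R = Rz(yaw) Ry(pitch) Rx(roll)).
In Python, from cell import ctrl gives the robot as it stands.
- The arm moves only by the tool arm_command, never from a script. Its argument "series" is a list of rows, each a list of 7 numbers: the opening, from 0 (shut) to 1 (fully open), then the shift along the world's x, y, z in cm, then the turn, a rotation vector about the world's x, y, z in degrees. In form: [[claw, x, y, z, rx, ry, rz], ...]. A call has 1 to 20 rows; each row shifts and turns the commanded pose from where the row before left it; what a row does not reach is not made up. A row lasts 1/12 s, in which the tool goes at most 41.7 mm and 7.16 degrees, less where a joint would pass 70% of its speed; a pose out of reach is approached as far as the arm can. A call with a gripper value outside its range is refused whole. The fingers move at their own pace and stop on an object; the grip force is fixed at half the most. Time passes only in rows, so rows that do not move let the fingers close. It gives the time, the measured TCP pose, the force and the opening at its end, in the units of the state.
- ctrl.read_state(): the state, without advancing time (a new reading comes with each control period).
- ctrl.get_image(name): name is "scene" or "top"; returns the picture (384x512x3 uint8, blue, green, red); there is no depth.
- ctrl.calibration(name): a dict with "fovy" (degrees; the focal length in pixels is half the picture's height over the tangent of half this angle, whatever the lens; pixels are square), "cx", "cy" (the principal point, pixels), "cam_to_world" (4x4, takes a point from camera to world coordinates). Camera axes: x right, y up, looking along -z (the intrinsics and any distortion apply to the point x, -y, -z); pixel columns grow to the right and rows downward; lengths in mm; the calibration is good to about 2 mm. A picture is of the moment at which its call begins. calibration takes no time and is no camera call.
- ctrl.finish_job(): hands the job in, once; it reports no verdict.
Trained networks look in the newest picture that a camera, given by its name, has taken for a name from the list of things; names that differ only in an ending like _2 or _b are one class to them, and where a whole thing is asked for, a point or a joint stands for the part that bears it (a point fixed in the world has none). Each returns a list of dicts, best first, with "conf" (0 to 1); they miss things now and then, are a little off and sometimes report something else, mostly with a low value. They report only what shows in the picture. A call takes as long as a camera call.
- ctrl.spot_in(label, camera): "centre" ([x, y, z] in mm, in world coordinates, good to about 4 mm: the middle of the surface that is visible of it).
The state is a dict: "clock": time; "qpos": joint angles; "qd": joint speeds; "tau": joint torques, N m; "eef_pos": TCP position; "tool_rot": TCP orientation; "force": force on the tool from outside, world axes, zero at the start; "torque": the same for the moment, N m; "width": finger opening in mm.
Only numpy, scipy, OpenCV 4.12 (cv2) and the standard library are available. Lean on these libraries where they do the work, as an engineer would, in place of code of your own. Each camera call takes 0.05 s, during which the arm holds its last target.

## Working session

There is one attempt and no reset: what is moved stays moved. The work goes in short steps, Python scripts to look and compute and a tool call to move; the robot and the scene stay as the last step left them, time stands still between calls to the robot, and variables do not carry over. Pictures are saved under pics/ and viewed, and the job is handed in when it is done.

Besides the shell and the picture viewer there is one more tool, called as a command line: name --pt "numbers of a row" for each row, then --argument value for the rest. arm_command: Moves the arm, as the interface text tells. Its arguments: {"type":"object","properties":{"series":{"type":"array"}},"required":["series"]}

```bash
mkdir -p pics; ls; python3 - <<'E'
from cell import ctrl
import cv2,numpy as np
s=ctrl.read_state()
for k,v in s.items(): print(k,np.round(v,3))
for n in("scene","top"):
    im=ctrl.get_image(n); cv2.imwrite(f"pics/{n}0.png",im)
    c=ctrl.calibration(n); print(n,c)
    for l in("pedal","pedal_axis","tread","handle","tray_front","base","rack","spare_bar","corner_bracket","water_bottle"):
        r=ctrl.spot_in(l,n); print(l,[(np.round(d["centre"],1).tolist(),round(d["conf"],2)) for d in r[:2]])
E
```

```text
pics
clock 0.0
qpos [ 1.035  0.629  0.038  1.518 -0.027  0.996 -0.02 ]
qd [ 0.001 -0.     0.     0.001  0.     0.     0.   ]
tau [-0.0000e+00 -5.6339e+01  1.2260e+00 -1.9344e+01  1.1000e-02  1.1000e-02
  0.0000e+00]
eef_pos [ 294.01  -579.     230.383]
tool_rot [-1.563  1.569  2.048]
force [-0.223  0.012  0.035]
torque [-0.009  0.059  0.051]
width 85.649
scene {'fovy': 44.53646041735119, 'cx': 243.70671002621188, 'cy': 185.3560545579364, 'cam_to_world': array([[-6.64594728e-01, -4.13485810e-01,  6.22369129e-01,
         1.38541184e+03],
       [ 7.47197626e-01, -3.71214428e-01,  5.51267227e-01,
         7.51533903e+02],
       [ 3.09122439e-03,  8.31402029e-01,  5.55662768e-01,
         8.19061945e+02],
       [ 0.00000000e+00,  0.00000000e+00,  0.00000000e+00,
         1.00000000e+00]])}
pedal [([544.4, -226.5, 63.6], 0.73)]
pedal_axis [([546.4, -226.1, 60.7], 0.73)]
tread []
handle [([515.2, 62.2, 97.1], 0.79), ([364.4, 442.7, 20.1], 0.66)]
tray_front [([516.1, 69.1, 96.8], 0.88), ([484.1, -383.0, 49.8], 0.6)]
base [([550.7, 12.2, 86.3], 0.77)]
rack [([486.7, -386.5, 50.8], 0.91)]

[... 301 characters left out ...]
61369621e+02],
       [-9.99822471e-01, -1.80970561e-02,  5.24627275e-03,
         1.78864240e+01],
       [ 3.98027122e-03,  6.92960869e-02,  9.97588196e-01,
         1.36173165e+03],
       [ 0.00000000e+00,  0.00000000e+00,  0.00000000e+00,
         1.00000000e+00]])}
pedal [([536.3, -212.6, 57.2], 0.54)]
pedal_axis [([536.9, -211.0, 55.1], 0.6)]
tread [([540.2, -227.9, 62.5], 0.46)]
handle [([516.4, 43.1, 91.7], 0.66)]
tray_front [([521.1, 47.0, 93.5], 0.9)]
base [([518.8, -17.0, 82.6], 0.76)]
rack [([472.8, -385.6, 51.4], 0.76)]
spare_bar [([346.8, 438.9, 18.0], 0.74), ([516.8, 43.4, 93.8], 0.55)]
corner_bracket [([716.9, -356.2, 3.6], 0.79)]
water_bottle [([630.0, 465.2, 123.9], 0.67)]
```

View pics/scene0.png

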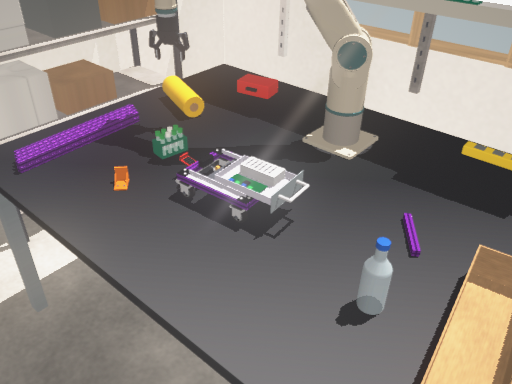

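View pics/top0.png

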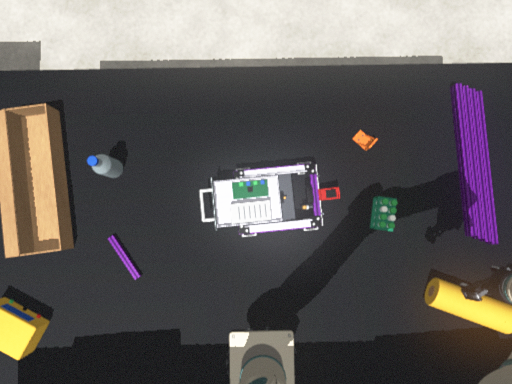

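```bash
python3 - <<'E'
import cv2
im=cv2.imread("pics/top0.png"); a=im[150:250,190:350]; cv2.imwrite("pics/t0z.png",cv2.resize(a,None,fx=5,fy=5,interpolation=cv2.INTER_CUBIC))
im=cv2.imread("pics/scene0.png"); a=im[140:230,165:320]; cv2.imwrite("pics/s0z.png",cv2.resize(a,None,fx=5,fy=5,interpolation=cv2.INTER_CUBIC))
E
```

```text
(no output)
```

View pics/t0z.png

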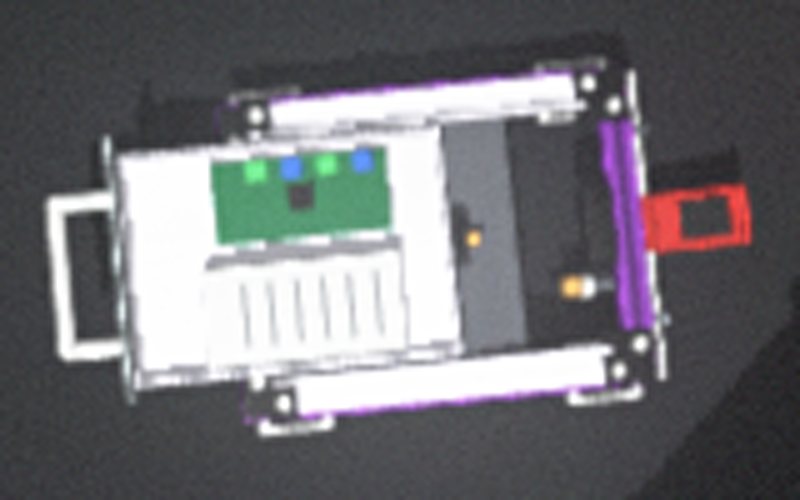

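View pics/s0z.png

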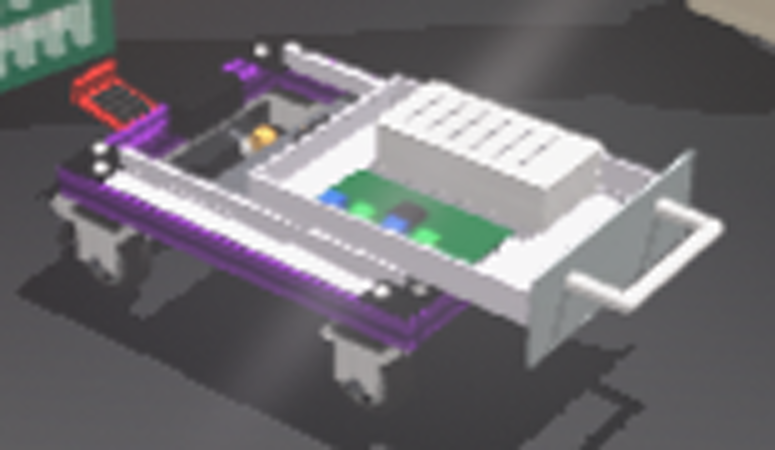

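```bash
cat > h.py <<'E'
import numpy as np
from cell import ctrl
def ray(cam,u,v,z):
    c=ctrl.calibration(cam); f=192/np.tan(np.radians(c["fovy"])/2); T=c["cam_to_world"]
    d=T[:3,:3]@np.array([(u-c["cx"])/f,-(v-c["cy"])/f,-1]); o=T[:3,3]
    return o+d*(z-o[2])/d[2]
def proj(cam,p):
    c=ctrl.calibration(cam); f=192/np.tan(np.radians(c["fovy"])/2); T=c["cam_to_world"]
    q=T[:3,:3].T@(np.array(p)-T[:3,3]); return np.array([c["cx"]-f*q[0]/q[2],c["cy"]+f*q[1]/q[2]])
E
python3 - <<'E'
from h import *
t=lambda x,y,z:np.round(ray("top",190+x/5-.4,150+y/5-.4,z),1)
s=lambda x,y,z:np.round(ray("scene",165+x/5-.4,140+y/5-.4,z),1)
print("handle t",t(52,200,104),t(66,355,104))
print("handle s",s(722,225,104),s(628,302,104))
print("tread t",t(706,216,62.5), "toe",t(746,187,70),t(748,242,70))
print("tread s",s(118,105,62.5))
print("plate t bottom/top",t(106,140,124),t(133,402,124))
print("plate s",s(692,150,124),s(530,295,124))
print("bars t",t(240,100,78),t(625,70,78),t(655,375,78),t(250,420,78))
print("bars s",s(410,345,58),s(60,175,78))
E
```

```text
handle t [556.2 180.5 104. ] [461.4 172.8 104. ]
handle s [461.6 173.4 104. ] [554.7 178.8 104. ]
tread t [ 541.7 -227.5   62.5] toe [ 559.  -251.8   70. ] [ 524.4 -251.9   70. ]
tread s [ 550.  -222.5   62.5]
plate t bottom/top [590.4 145.  124. ] [432.7 130.6 124. ]
plate s [436. 133. 124.] [606.5 153.8 124. ]
bars t [618.9  65.5  78. ] [ 633.5 -176.5   78. ] [ 442.3 -189.7   78. ] [419.1  62.4  78. ]
bars s [612.7  78.   58. ] [ 644.8 -168.5   78. ]
```

```bash
python3 - <<'E'
from h import *
from scipy.spatial.transform import Rotation as R
import cv2
s=ctrl.read_state(); M=R.from_euler('xyz',s["tool_rot"]).as_matrix(); print(np.round(M,3))
ty=M[:,1]; print("yaw of tool y deg",np.degrees(np.arctan2(ty[1],ty[0])))
bx=np.array([-.081,.9967,0]);by=np.array([-.9967,-.081,0]);o=np.array([527.6,-54,0])
B=lambda x,y,z:o+bx*x+by*y+np.array([0,0,z])
im=cv2.resize(cv2.imread("pics/scene0.png"),None,fx=5,fy=5,interpolation=cv2.INTER_CUBIC)
tp=cv2.resize(cv2.imread("pics/top0.png"),None,fx=5,fy=5,interpolation=cv2.INTER_CUBIC)
def P(r,y,h,a=.22): return B(-(134+r*np.cos(a)-h*np.sin(a)),y,48+r*np.sin(a)+h*np.cos(a))
pts=[P(r,y,5.5) for r in(24,56) for y in(-13,13)]+[P(67,y,13.5) for y in(-18,18)]+[B(231,y,104) for y in(-45,45)]+[B(x,y,78) for x in(-130,130) for y in(-100,100)]+[B(196,y,z) for y in(-80,80) for z in(66,124)]
for p in pts:
    for n,g in(("scene",im),("top",tp)):
        u=proj(n,p); cv2.circle(g,tuple(int(round(k*5+2)) for k in u),3,(0,255,255),-1)
cv2.imwrite("pics/ov.png",im[690:1150,825:1600]); cv2.imwrite("pics/ovt.png",tp[750:1250,950:1750])
E
```

```text
[[ 0.     0.453 -0.892]
 [-0.    -0.892 -0.453]
 [-1.     0.    -0.   ]]
yaw of tool y deg -63.08294112328686
```

View pics/ov.png

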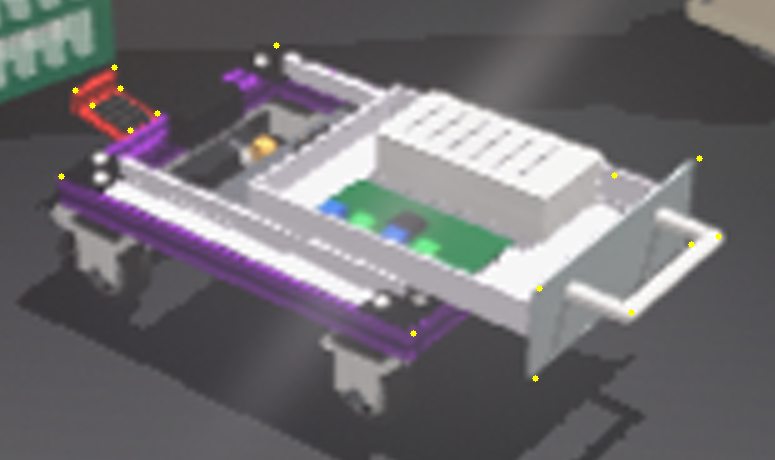

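View pics/ovt.png

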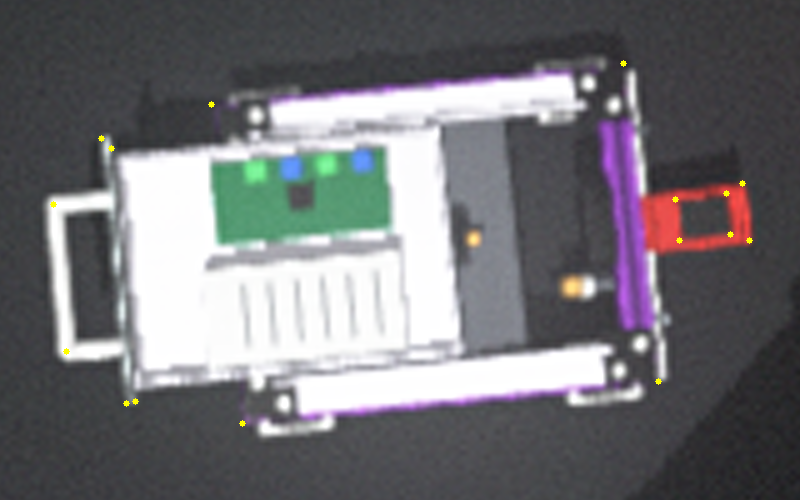

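arm_command --pt "0 2.25 3.19 0 0 0 6.15" --pt "0 2.25 3.19 0 0 0 6.15" --pt "0 2.25 3.19 0 0 0 6.15" --pt "0 2.25 3.19 0 0 0 6.15" --pt "0 2.25 3.19 0 0 0 6.15" --pt "0 2.25 3.19 0 0 0 6.15" --pt "0 2.25 3.19 0 0 0 6.15" --pt "0 2.25 3.19 0 0 0 6.15" --pt "0 2.25 3.19 0 0 0 6.15" --pt "0 2.25 3.19 0 0 0 6.15" --pt "0 2.25 3.19 0 0 0 6.15" --pt "0 0 0 -3 0 0 0" --pt "0 0 0 -3 0 0 0" --pt "0 0 0 -3 0 0 0" --pt "0 0 0 -3 0 0 0" --pt "0 0 0 -1.5 0 0 0" --pt "0 0 0 0 0 0 0" --pt "0 0 0 0 0 0 0"

```text
clock: 2.6
eef_pos: [541.6, -228.5, 95.9]
tool_rot: [-2.075, 1.569, 2.717]
force: [0.7, 0.3, 0.4]
width: 0.1
```

```bash
cat > look.py <<'E'
import sys,cv2
from h import *
n=sys.argv[1]
a=ctrl.get_image("scene")[125:230,150:310]; b=ctrl.get_image("top")[145:250,190:350]
cv2.imwrite(f"pics/{n}.png",cv2.resize(np.vstack([a]),None,fx=5,fy=5,interpolation=cv2.INTER_CUBIC))
cv2.imwrite(f"pics/{n}t.png",cv2.resize(b,None,fx=5,fy=5,interpolation=cv2.INTER_CUBIC))
E
python3 look.py a1
```

```text
(no output)
```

View pics/a1.png

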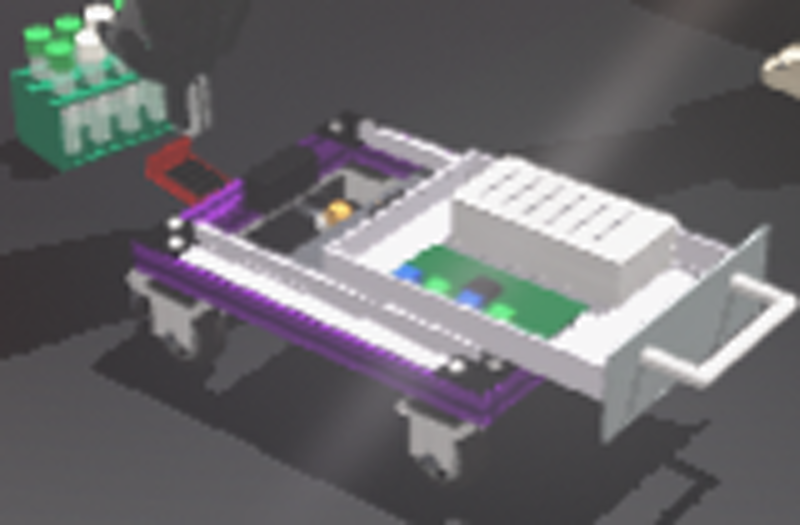

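The shut fingers hang above the tread (near px 195,130 in the crop), clear of the rack. Descending to just above contact.

arm_command --pt "0 0 0.05 -1.2 0 0 0" --pt "0 0 0 -1.0 0 0 0" --pt "0 0 0 -0.4 0 0 0" --pt "0 0 0 -0.1 0 0 0" --pt "0 0 0 -0.1 0 0 0" --pt "0 0 0 -0.1 0 0 0" --pt "0 0 0 0 0 0 0"

```text
clock: 3.28
eef_pos: [541.9, -228.2, 67.3]
tool_rot: [1.235, 1.571, -0.257]
force: [-0.3, 0.4, 1.1]
width: -0.2
```

arm_command --pt "0 0 0 -0.1 0 0 0" --pt "0 0 0 -0.1 0 0 0" --pt "0 0 0 -0.1 0 0 0" --pt "0 0 -0.02 -0.1 0 0 0" --pt "0 0 0 0 0 0 0"

```text
clock: 3.7
eef_pos: [541.9, -228.4, 63.3]
tool_rot: [1.382, 1.571, -0.109]
force: [0.3, 0.0, 1.4]
width: -0.0
```

arm_command --pt "0 0 0 -0.1 0 0 0" --pt "0 0 0 -0.1 0 0 0" --pt "0 0 0 0 0 0 0"

```text
clock: 3.95
eef_pos: [542.0, -228.7, 62.1]
tool_rot: [0.613, 1.57, -0.878]
force: [-0.5, 0.7, 7.4]
width: 0.0
```

arm_command --pt "0 0 0 -0.1 0 0 0" --pt "0 0 -0.02 -0.1 0 0 0" --pt "0 0 -0.02 -0.1 0 0 0" --pt "0 0 0 0 0 0 0"

```text
clock: 4.28
eef_pos: [542.1, -229.5, 59.6]
tool_rot: [0.607, 1.569, -0.884]
force: [-2.4, -0.2, 9.7]
width: -0.2
```

arm_command --pt "0 0 -0.02 -0.1 0 0 0" --pt "0 0 -0.02 -0.1 0 0 0" --pt "0 0 -0.02 -0.1 0 0 0" --pt "0 0 0 0 0 0 0"

```text
clock: 4.62
eef_pos: [542.2, -230.3, 56.3]
tool_rot: [0.647, 1.569, -0.844]
force: [-1.2, -1.3, 5.6]
width: -0.2
```

arm_command --pt "0 0 -0.02 -0.1 0 0 0" --pt "0 0 -0.02 -0.1 0 0 0" --pt "0 0 -0.02 -0.1 0 0 0" --pt "0 0 0 0 0 0 0"

```text
clock: 4.95
eef_pos: [541.9, -230.4, 52.4]
tool_rot: [0.74, 1.57, -0.752]
force: [-0.2, -0.5, 0.1]
width: -0.2
```

arm_command --pt "0 0 0 -0.1 0 0 0" --pt "0 0 0 -0.1 0 0 0" --pt "0 0 0 -0.1 0 0 0" --pt "0 0 0 -0.1 0 0 0" --pt "0 0 0 0 0 0 0"

```text
clock: 5.37
eef_pos: [541.5, -229.7, 47.8]
tool_rot: [-2.205, 1.57, 2.587]
force: [-0.3, -0.4, 0.3]
width: -0.1
```

arm_command --pt "0 0 0 2 0 0 0" --pt "0 0 0 4 0 0 0" --pt "0 0 0 4 0 0 0" --pt "0 0 0 3.5 0 0 0" --pt "0 -0.32 3.97 0 0 0 0" --pt "0 -0.32 3.97 0 0 0 0" --pt "0 -0.32 3.97 0 0 0 0" --pt "0 -0.32 3.97 0 0 0 0" --pt "0 -0.32 3.97 0 0 0 0" --pt "0 -0.32 3.97 0 0 0 0" --pt "0 -0.32 3.97 0 0 0 0" --pt "0 -0.32 3.97 0 0 0 0" --pt "0 -0.32 3.97 0 0 0 0" --pt "0 -0.32 3.97 0 0 0 0" --pt "0 -0.32 3.97 0 0 0 0" --pt "0 0 0 0 0 0 0" --pt "0 0 0 0 0 0 0"

```text
clock: 6.78
eef_pos: [505.6, 210.4, 183.3]
tool_rot: [3.126, 1.569, 1.641]
force: [1.1, -1.4, -0.0]
width: -0.1
```

```bash
python3 look.py a2
```

```text
(no output)
```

View pics/a2.png

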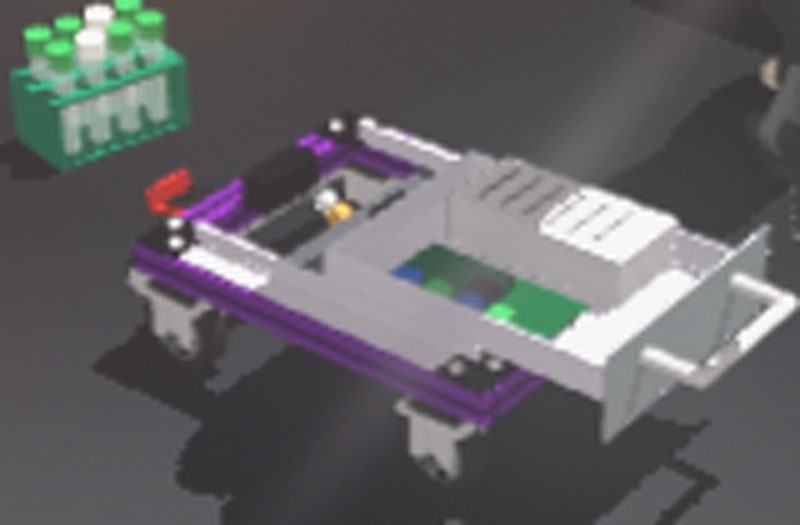

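View pics/a2t.png

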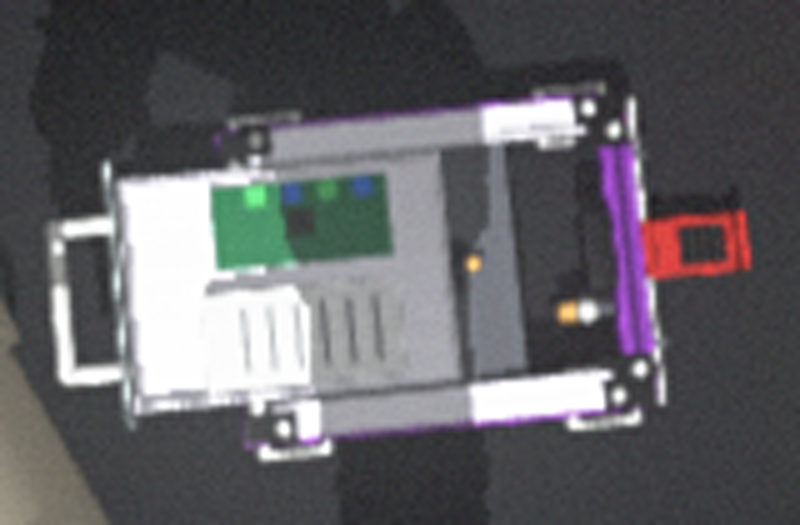

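The pedal is down (toe at px 170,190; tread seen lower in the top crop) and the base hasn't moved. Descending beyond the handle.

arm_command --pt "0 0 0 -3 0 0 0" --pt "0 0 0 -3 0 0 0" --pt "0 0 0 -2.5 0 0 0" --pt "0 0 0 -1.2 0 0 0" --pt "0 0.05 -0.6 0 0 0 0" --pt "0 0.05 -0.6 0 0 0 0" --pt "0 0.02 -0.2 0 0 0 0" --pt "0 0 0 0 0 0 0" --pt "0 0 0 0 0 0 0"

```text
clock: 7.63
eef_pos: [508.8, 192.3, 87.5]
tool_rot: [1.82, 1.568, 0.328]
force: [0.1, -0.6, 0.4]
width: -0.2
```

arm_command --pt "0 0 -0.1 0 0 0 0" --pt "0 0 -0.1 0 0 0 0" --pt "0 0 -0.1 0 0 0 0" --pt "0 0 -0.1 0 0 0 0" --pt "0 0 -0.1 0 0 0 0" --pt "0 0 0 0 0 0 0"

```text
clock: 8.13
eef_pos: [508.1, 189.3, 86.7]
tool_rot: [2.504, 1.568, 1.014]
force: [-0.9, 4.9, 3.0]
width: -0.3
```

arm_command --pt "0 0.01 -0.15 0 0 0 0" --pt "0 0.01 -0.15 0 0 0 0" --pt "0 0.01 -0.15 0 0 0 0" --pt "0 0.01 -0.15 0 0 0 0" --pt "0 0.01 -0.15 0 0 0 0" --pt "0 0.01 -0.15 0 0 0 0" --pt "0 0.01 -0.15 0 0 0 0" --pt "0 0.01 -0.15 0 0 0 0"

```text
clock: 8.8
eef_pos: [509.0, 178.8, 86.8]
tool_rot: [2.632, 1.566, 1.143]
force: [-0.0, 7.5, 2.5]
width: -0.2
```

arm_command --pt "0 0.015 -0.18 0 0 0 0" --pt "0 0.015 -0.18 0 0 0 0" --pt "0 0.015 -0.18 0 0 0 0" --pt "0 0.015 -0.18 0 0 0 0" --pt "0 0.015 -0.18 0 0 0 0" --pt "0 0.015 -0.18 0 0 0 0" --pt "0 0.015 -0.18 0 0 0 0" --pt "0 0.015 -0.18 0 0 0 0" --pt "0 0.015 -0.18 0 0 0 0" --pt "0 0.015 -0.18 0 0 0 0" --pt "0 0.015 -0.18 0 0 0 0" --pt "0 0.015 -0.18 0 0 0 0" --pt "0 0.015 -0.18 0 0 0 0" --pt "0 0.015 -0.18 0 0 0 0" --pt "0 0.015 -0.18 0 0 0 0" --pt "0 0.015 -0.18 0 0 0 0"

```text
clock: 10.13
eef_pos: [511.3, 149.8, 86.8]
tool_rot: [2.643, 1.567, 1.154]
force: [-0.5, 8.1, 4.1]
width: -0.1
```

```bash
python3 look.py a3
```

```text
(no output)
```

View pics/a3t.png

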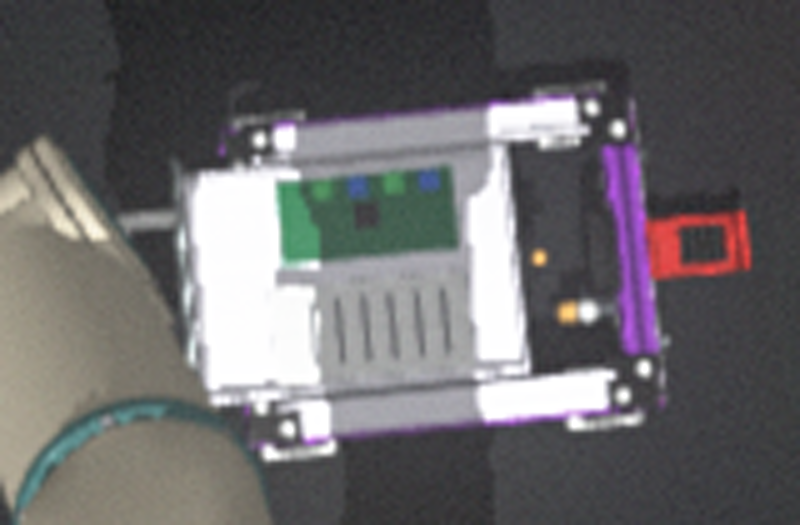

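View pics/a3.png

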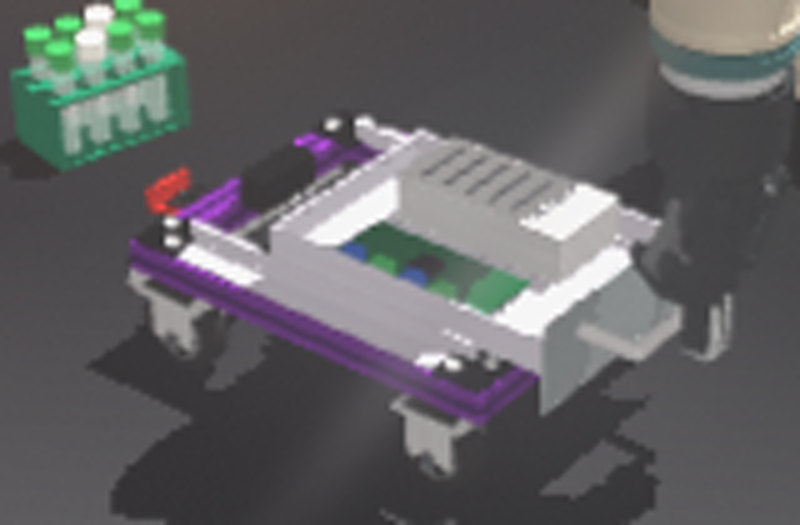

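Tray about a third out still; base flexed only a few mm, pedal still down. Continuing.

arm_command --pt "0 0.012 -0.15 0 0 0 0" --pt "0 0.012 -0.15 0 0 0 0" --pt "0 0.012 -0.15 0 0 0 0" --pt "0 0.012 -0.15 0 0 0 0" --pt "0 0.012 -0.15 0 0 0 0" --pt "0 0.012 -0.15 0 0 0 0" --pt "0 0.012 -0.15 0 0 0 0" --pt "0 0 0 0 0 0 0"

```text
clock: 10.9
eef_pos: [512.2, 138.8, 86.8]
tool_rot: [2.594, 1.567, 1.105]
force: [-1.7, 6.1, 4.0]
width: -0.2
```

Now short batches watching the force.

arm_command --pt "0 0.01 -0.1 0 0 0 0" --pt "0 0.01 -0.1 0 0 0 0" --pt "0 0.01 -0.1 0 0 0 0" --pt "0 0.01 -0.1 0 0 0 0"

```text
clock: 11.23
eef_pos: [512.5, 135.3, 86.8]
tool_rot: [2.648, 1.567, 1.159]
force: [-1.8, 7.1, 3.8]
width: 0.3
```

arm_command --pt "0 0.01 -0.1 0 0 0 0" --pt "0 0.01 -0.1 0 0 0 0"

```text
clock: 11.4
eef_pos: [512.7, 133.3, 86.8]
tool_rot: [2.671, 1.567, 1.182]
force: [-1.2, 7.2, 3.5]
width: 0.1
```

arm_command --pt "0 0.01 -0.1 0 0 0 0" --pt "0 0.01 -0.1 0 0 0 0"

```text
clock: 11.57
eef_pos: [512.9, 131.4, 86.8]
tool_rot: [2.679, 1.567, 1.19]
force: [-0.4, 8.7, 4.4]
width: 0.0
```

arm_command --pt "0 0.01 -0.1 0 0 0 0" --pt "0 0 0 0 0 0 0"

```text
clock: 11.73
eef_pos: [512.9, 130.7, 86.8]
tool_rot: [2.722, 1.566, 1.233]
force: [-1.5, 8.1, 3.7]
width: 0.0
```

arm_command --pt "0 0.01 -0.1 0 0 0 0" --pt "0 0 0 0 0 0 0"

```text
clock: 11.9
eef_pos: [513.0, 130.2, 86.9]
tool_rot: [2.745, 1.566, 1.256]
force: [-0.9, 9.3, 4.1]
width: 0.1
```

arm_command --pt "0 0.01 -0.1 0 0 0 0" --pt "0 0 0 0 0 0 0"

```text
clock: 12.07
eef_pos: [513.0, 129.6, 86.9]
tool_rot: [2.77, 1.565, 1.282]
force: [-1.5, 11.0, 3.8]
width: 0.4
```

arm_command --pt "0 0.005 -0.06 0 0 0 0" --pt "0 0 0 0 0 0 0"

```text
clock: 12.23
eef_pos: [513.0, 129.4, 86.9]
tool_rot: [2.779, 1.565, 1.292]
force: [-1.5, 10.0, 3.0]
width: -0.1
```

arm_command --pt "0 0.005 -0.06 0 0 0 0" --pt "0 0 0 0 0 0 0"

```text
clock: 12.4
eef_pos: [513.1, 129.1, 86.9]
tool_rot: [2.788, 1.565, 1.3]
force: [-2.0, 11.6, 4.1]
width: -0.0
```

arm_command --pt "0 0.005 -0.06 0 0 0 0" --pt "0 0 0 0 0 0 0"

```text
clock: 12.57
eef_pos: [513.1, 128.8, 86.9]
tool_rot: [2.797, 1.564, 1.309]
force: [-2.6, 11.8, 4.0]
width: 0.2
```

arm_command --pt "0 0.005 -0.06 0 0 0 0" --pt "0 0 0 0 0 0 0"

```text
clock: 12.73
eef_pos: [513.2, 128.4, 86.9]
tool_rot: [2.79, 1.564, 1.303]
force: [-2.6, 12.1, 4.8]
width: 0.1
```

arm_command --pt "0 0.005 -0.06 0 0 0 0" --pt "0 0 0 0 0 0 0"

```text
clock: 12.9
eef_pos: [513.2, 127.9, 86.9]
tool_rot: [2.801, 1.564, 1.314]
force: [-2.4, 12.3, 3.3]
width: -0.1
```

arm_command --pt "0 0.005 -0.06 0 0 0 0" --pt "0 0 0 0 0 0 0"

```text
clock: 13.07
eef_pos: [513.2, 127.4, 86.9]
tool_rot: [2.805, 1.564, 1.318]
force: [-2.0, 11.6, 3.0]
width: -0.1
```

arm_command --pt "0 0.005 -0.06 0 0 0 0" --pt "0 0 0 0 0 0 0"

```text
clock: 13.23
eef_pos: [513.3, 126.7, 86.9]
tool_rot: [2.801, 1.564, 1.313]
force: [-2.7, 11.5, 3.9]
width: -0.1
```

arm_command --pt "0 0 0 0 0 0 0"

```text
clock: 13.32
eef_pos: [513.3, 126.4, 86.9]
tool_rot: [2.799, 1.564, 1.312]
force: [-1.5, 11.3, 4.0]
width: 0.0
```

```bash
python3 look.py a4
```

```text
(no output)
```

View pics/a4t.png

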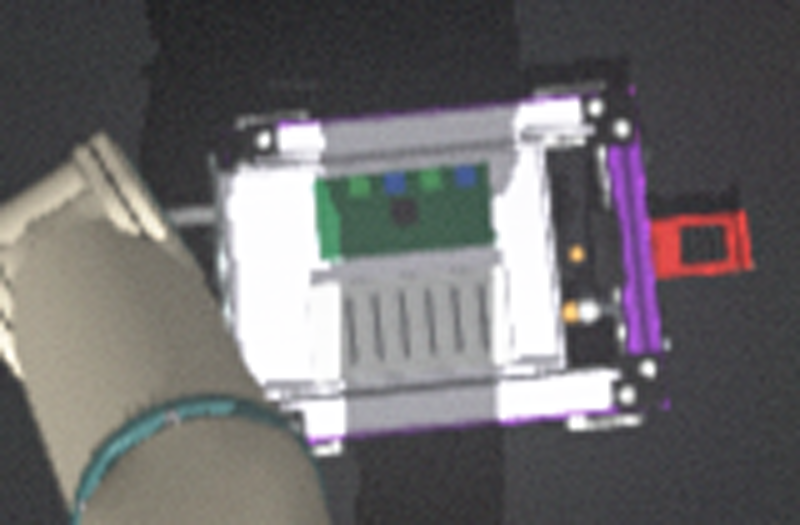

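View pics/a4.png

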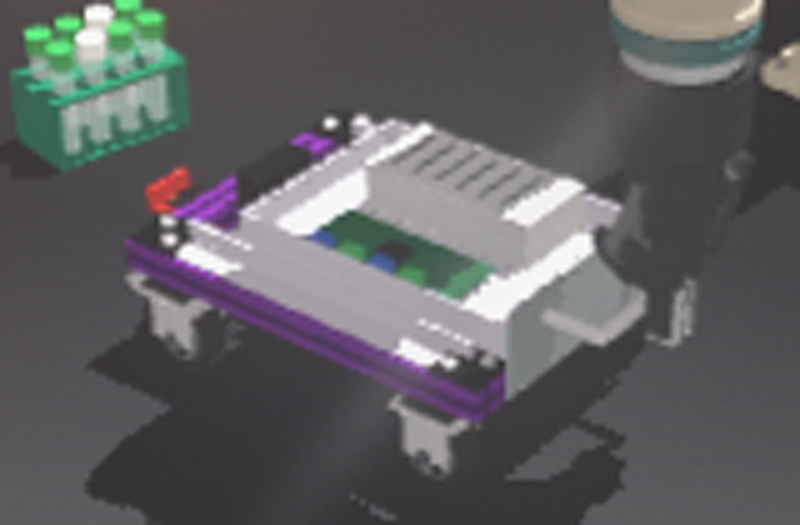

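arm_command --pt "0 0.005 -0.05 0 0 0 0" --pt "0 0 0 0 0 0 0"

```text
clock: 13.58
eef_pos: [513.4, 125.4, 86.9]
tool_rot: [2.784, 1.565, 1.297]
force: [-2.0, 11.2, 3.9]
width: 0.1
```

arm_command --pt "0 0.0 -0.03 0 0 0 0" --pt "0 0 0 0 0 0 0"

```text
clock: 13.75
eef_pos: [513.4, 124.3, 86.9]
tool_rot: [2.754, 1.566, 1.266]
force: [-1.6, 9.0, 3.9]
width: -0.0
```

arm_command --pt "0 0 0 0 0 0 0" --pt "0 0 0 0 0 0 0"

```text
clock: 13.92
eef_pos: [513.5, 124.1, 86.8]
tool_rot: [2.745, 1.566, 1.257]
force: [-1.5, 8.9, 4.3]
width: -0.2
```

arm_command --pt "0 0.0 -0.05 0 0 0 0" --pt "0 0 0 0 0 0 0"

```text
clock: 14.08
eef_pos: [513.4, 124.1, 86.9]
tool_rot: [2.758, 1.566, 1.27]
force: [-1.6, 9.8, 3.0]
width: -0.3
```

arm_command --pt "0 0.0 -0.05 0 0 0 0" --pt "0 0 0 0 0 0 0"

```text
clock: 14.25
eef_pos: [513.5, 124.0, 86.9]
tool_rot: [2.754, 1.565, 1.266]
force: [-2.7, 10.6, 3.7]
width: 0.3
```

arm_command --pt "0 0.0 -0.05 0 0 0 0" --pt "0 0 0 0 0 0 0"

```text
clock: 14.42
eef_pos: [513.5, 123.8, 86.9]
tool_rot: [2.749, 1.565, 1.261]
force: [-2.0, 11.8, 4.1]
width: -0.3
```

arm_command --pt "0 0.0 -0.05 0 0 0 0" --pt "0 0 0 0 0 0 0"

```text
clock: 14.58
eef_pos: [513.5, 123.5, 86.9]
tool_rot: [2.757, 1.564, 1.27]
force: [-2.1, 11.4, 3.8]
width: -0.2
```

arm_command --pt "0 0.0 -0.05 0 0 0 0" --pt "0 0 0 0 0 0 0"

```text
clock: 14.75
eef_pos: [513.5, 123.3, 86.9]
tool_rot: [2.749, 1.564, 1.262]
force: [-2.5, 12.2, 2.8]
width: 0.1
```

arm_command --pt "0 0.0 -0.05 0 0 0 0" --pt "0 0 0 0 0 0 0"

```text
clock: 14.92
eef_pos: [513.5, 123.1, 86.9]
tool_rot: [2.749, 1.564, 1.262]
force: [-2.5, 12.9, 3.9]
width: 0.1
```

arm_command --pt "0 0.0 -0.05 0 0 0 0" --pt "0 0 0 0 0 0 0" --pt "0 0 0 0 0 0 0"

```text
clock: 15.17
eef_pos: [513.6, 122.8, 86.9]
tool_rot: [2.753, 1.563, 1.267]
force: [-1.7, 13.1, 3.5]
width: 0.1
```

arm_command --pt "0 -0.01 0.1 0 0 0 0" --pt "0 -0.02 0.2 0 0 0 0" --pt "0 -0.02 0.2 0 0 0 0" --pt "0 -0.02 0.2 0 0 0 0" --pt "0 -0.03 0.4 0 0 0 0" --pt "0 -0.07 0.9 0 0 0 0" --pt "0 -0.08 1.0 0 0 0 0" --pt "0 -0.16 2.0 0 0 0 0" --pt "0 0 0 4 0 0 0" --pt "0 0 0 4 0 0 0" --pt "0 0 2.5 2 0 0 0" --pt "0 0 3.5 0 0 0 0" --pt "0 0 3.5 0 0 0 0" --pt "0 0 0 0 0 0 0"

```text
clock: 16.33
eef_pos: [507.7, 271.7, 187.2]
tool_rot: [2.871, 1.563, 1.389]
force: [-0.5, 1.3, -0.3]
width: 0.1
```

```bash
python3 look.py a5
```

```text
(no output)
```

View pics/a5t.png

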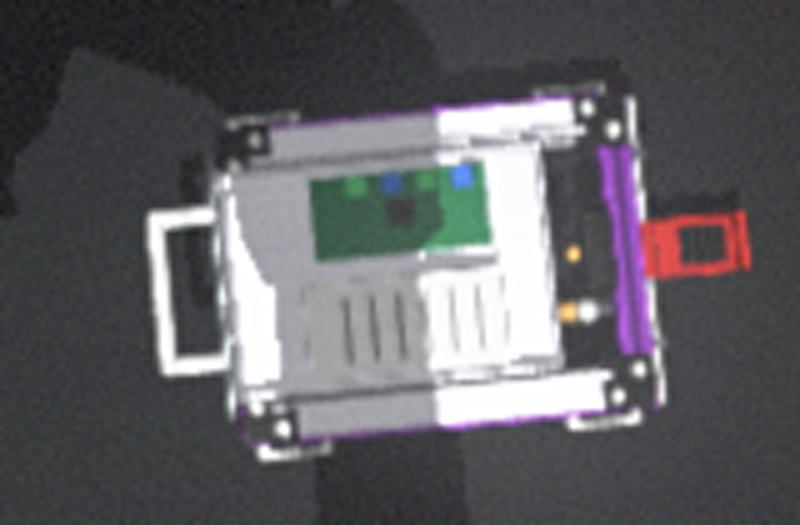

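View pics/a5.png

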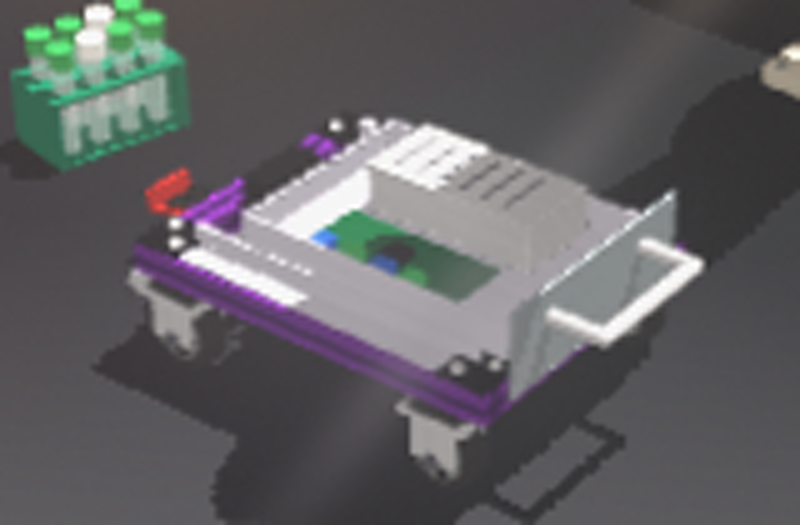

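```bash
python3 - <<'E'
from h import *
t=lambda x,y,z:ray("top",190+x/5-.4,145+y/5-.4,z)
s=lambda x,y,z:ray("scene",150+x/5-.4,125+y/5-.4,z)
bx=np.array([-.081,.9967,0])
o=np.array([527.6,-54,0])
for n,pts in dict(before_t=[t(56,229,104),t(70,379,104)],after_t=[t(154,218,104),t(168,368,104)],before_s=[s(792,298,104),s(704,380,104)],after_s=[s(700,264,104),s(603,338,104)]).items():
    m=np.mean(pts,0); print(n,np.round(m,1),round((m-o)@bx,1))
tt=t(706,242,46); print("tread",tt,(tt-o)@bx)
# precise: handle bar column profile
import cv2
a=cv2.imread("pics/a2t.png").astype(float).mean(2);b=cv2.imread("pics/a5t.png").astype(float).mean(2)
for g,l,h in((a,30,100),(b,130,195)):
    print([round(float((np.arange(l,h)*np.clip(g[y,l:h]-110,0,None)).sum()/np.clip(g[y,l:h]-110,0,None).sum()),1) for y in(260,300,340)])
E
```

```text
before_t [507.8 174.2 104. ] 229.0
after_t [513.5 114.3 104. ] 168.9
before_s [509.2 175.5 104. ] 230.3
after_s [514.8 114.3 104. ] 168.8
tread [ 542.05064066 -230.54989334   46.        ] -177.13778058465562
[56.4, 60.5, 63.9]
[158.4, 161.8, 165.9]
```

arm_command --pt "0.7 0.27 -3.93 0 0 0 0" --pt "0.7 0.27 -3.93 0 0 0 0" --pt "0.7 0.27 -3.93 0 0 0 0" --pt "0.7 0.27 -3.93 0 0 0 0" --pt "0.7 0.27 -3.93 0 0 0 0" --pt "0.7 0.27 -3.93 0 0 0 0" --pt "0.7 0.27 -3.93 0 0 0 0" --pt "0.7 0.27 -3.93 0 0 0 0" --pt "0.7 0.27 -3.93 0 0 0 0" --pt "0.7 0.27 -3.93 0 0 0 0" --pt "0.7 0.27 -3.93 0 0 0 0" --pt "0.7 0.27 -3.93 0 0 0 0" --pt "0.7 0.27 -3.93 0 0 0 0" --pt "0.7 0 0 -4 0 0 0" --pt "0.7 0 0 -4 0 0 0" --pt "0.7 0 0 -2.5 0 0 0" --pt "0.7 0 0 0 0 0 0" --pt "0.7 0 0 0 0 0 0"

```text
clock: 17.93
eef_pos: [542.3, -249.4, 80.1]
tool_rot: [-1.841, 1.566, 2.95]
force: [-0.0, -0.3, 0.6]
width: 60.0
```

```bash
python3 look.py a6
```

View pics/a6.png

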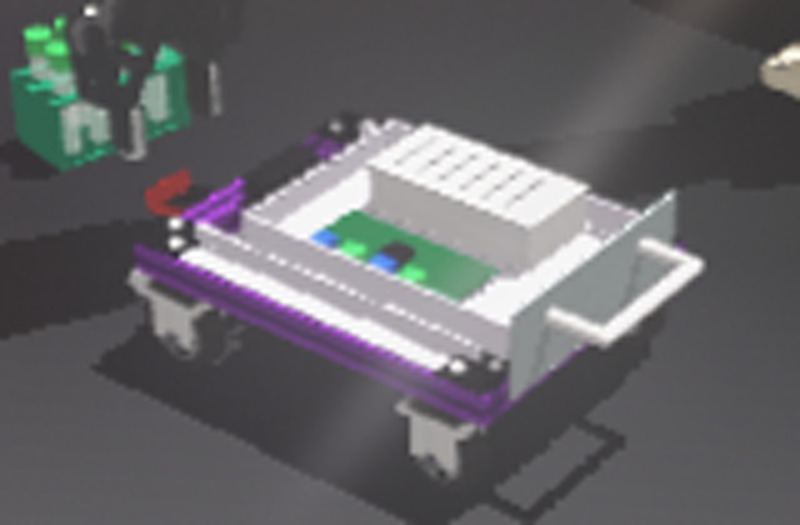

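View pics/a6t.png

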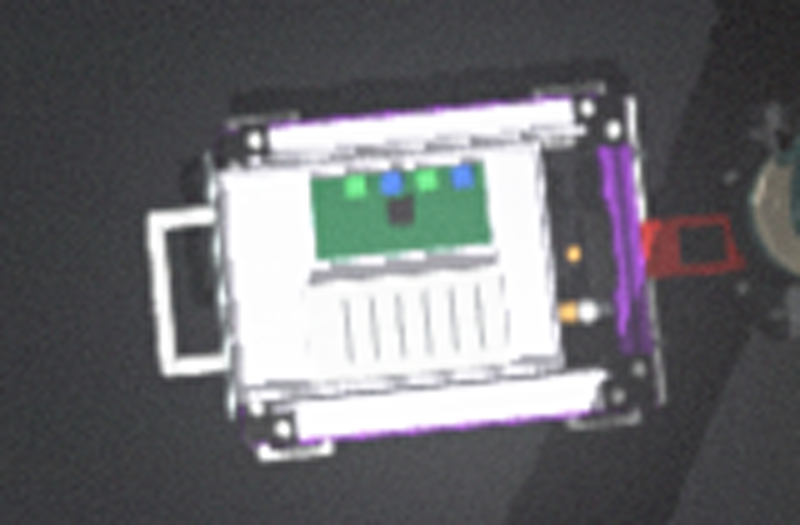

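arm_command --pt "0.7 0.05 0.8 0 0 0 0" --pt "0.7 0 0 -2 0 0 0" --pt "0.7 0 0 -2 0 0 0" --pt "0.7 0 0 -1 0 0 0" --pt "0.7 0 0 -0.6 0 0 0" --pt "0.6 0 0 0 0 0 0" --pt "0.6 0 0 0 0 0 0"

```text
clock: 18.62
eef_pos: [545.4, -241.0, 26.1]
tool_rot: [1.161, 1.57, -0.33]
force: [-0.7, 0.2, 0.1]
width: 51.3
```

```bash
python3 look.py a7
```

```text
(no output)
```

View pics/a7.png

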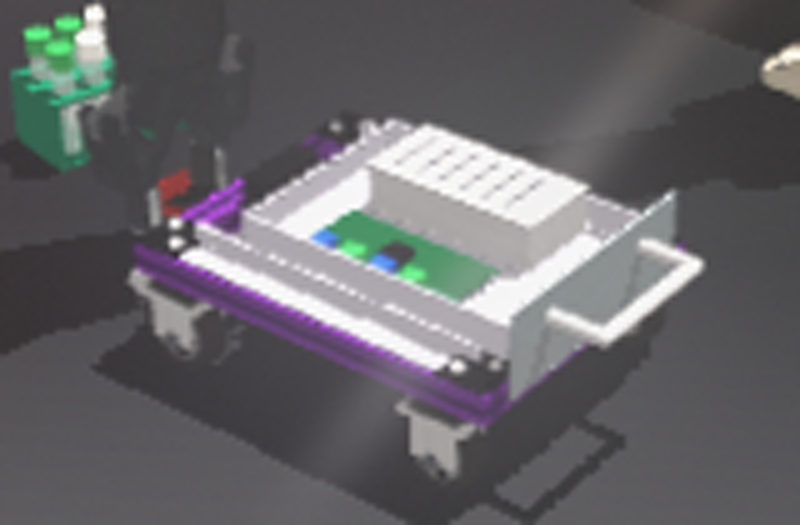

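arm_command --pt "0.6 -0.25 0 -0.4 0 0 0" --pt "0.5 0 0 0 0 0 0" --pt "0.46 0 0 0 0 0 0" --pt "0.46 0 0 0 0 0 0"

```text
clock: 19.05
eef_pos: [542.3, -241.1, 21.4]
tool_rot: [1.173, 1.571, -0.319]
force: [0.4, -0.2, 0.1]
width: 39.4
```

arm_command --pt "0.44 0 0 0 0 0 0" --pt "0.44 0 0 0 0 0 0"

```text
clock: 19.22
eef_pos: [541.9, -241.1, 21.3]
tool_rot: [-1.618, 1.57, -3.11]
force: [0.2, 0.1, 0.6]
width: 37.5
```

arm_command --pt "0.42 0 0 0 0 0 0" --pt "0.42 0 0 0 0 0 0"

```text
clock: 19.38
eef_pos: [541.1, -241.1, 21.2]
tool_rot: [-1.665, 1.568, 3.127]
force: [-3.5, -0.3, 2.4]
width: 36.2
```

arm_command --pt "0.4 0 0 0 0 0 0" --pt "0.4 0 0 0 0 0 0"

```text
clock: 19.55
eef_pos: [541.2, -241.1, 21.2]
tool_rot: [-1.66, 1.569, 3.131]
force: [-4.8, 0.1, 2.5]
width: 35.1
```

arm_command --pt "0.38 -0.1 0 0 0 0 0" --pt "0.36 0 0 0 0 0 0" --pt "0.36 0 0 0 0 0 0"

```text
clock: 19.8
eef_pos: [541.2, -241.1, 21.4]
tool_rot: [-1.288, 1.571, -2.779]
force: [-5.0, -0.2, 2.9]
width: 34.2
```

arm_command --pt "0.36 -0.1 0 0 0 0 0" --pt "0.36 0 0 0 0 0 0"

```text
clock: 19.97
eef_pos: [541.1, -241.1, 21.5]
tool_rot: [1.335, 1.569, -0.156]
force: [-1.0, 0.1, 2.8]
width: 34.5
```

arm_command --pt "0.36 0.01 -0.15 0.32 -3.49 -0.28 0" --pt "0.36 0.01 -0.14 0.32 -3.49 -0.28 0" --pt "0.36 0 0 0 0 0 0"

```text
clock: 20.22
eef_pos: [540.5, -242.1, 27.5]
tool_rot: [-0.009, 1.446, -1.497]
force: [-3.1, -1.2, -4.3]
width: 34.3
```

arm_command --pt "0.36 0.01 -0.12 0.33 -3.49 -0.28 0" --pt "0.36 0 0 0 0 0 0"

```text
clock: 20.38
eef_pos: [540.6, -242.6, 30.8]
tool_rot: [-0.008, 1.387, -1.496]
force: [-2.2, -0.2, 1.5]
width: 34.2
```

arm_command --pt "0.36 0.01 -0.1 0.34 -3.49 -0.28 0" --pt "0.36 0 0 0 0 0 0"

```text
clock: 20.55
eef_pos: [540.6, -244.3, 34.5]
tool_rot: [-0.007, 1.325, -1.496]
force: [-4.4, -0.5, 5.6]
width: 34.4
```

```bash
python3 look.py a8
```

```text
(no output)
```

View pics/a8.png

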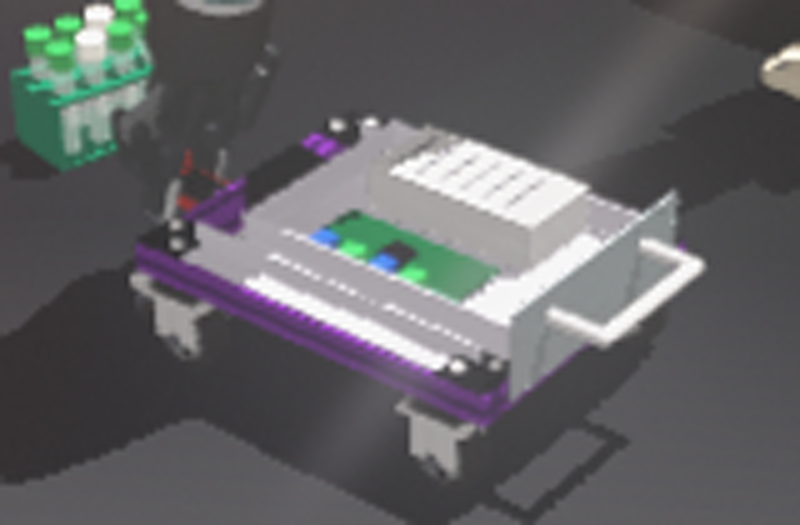

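Force has turned upward (+5.6 N): the pedal is past centre and wants to go up. Following it nearly to the top before letting go gently.

arm_command --pt "0.36 0 -0.08 0.34 -3.49 -0.28 0" --pt "0.36 0 -0.05 0.34 -3.49 -0.28 0" --pt "0.36 0 0 0 0 0 0"

```text
clock: 20.9
eef_pos: [540.7, -246.7, 41.7]
tool_rot: [-0.005, 1.201, -1.494]
force: [-4.6, 0.1, 8.2]
width: 34.3
```

arm_command --pt "0.4 0 0 0 0 0 0" --pt "0.44 0 0 0 0 0 0" --pt "0.48 0 0 0 0 0 0" --pt "0.55 0 0 0 0 0 0" --pt "0.65 0 0 0 0 0 0" --pt "0.65 0 0 0 0 0 0"

```text
clock: 21.4
eef_pos: [541.3, -247.4, 41.0]
tool_rot: [0.003, 1.205, -1.488]
force: [-0.2, 0.3, -0.5]
width: 55.6
```

```bash
python3 look.py a9
```

```text
(no output)
```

View pics/a9.png

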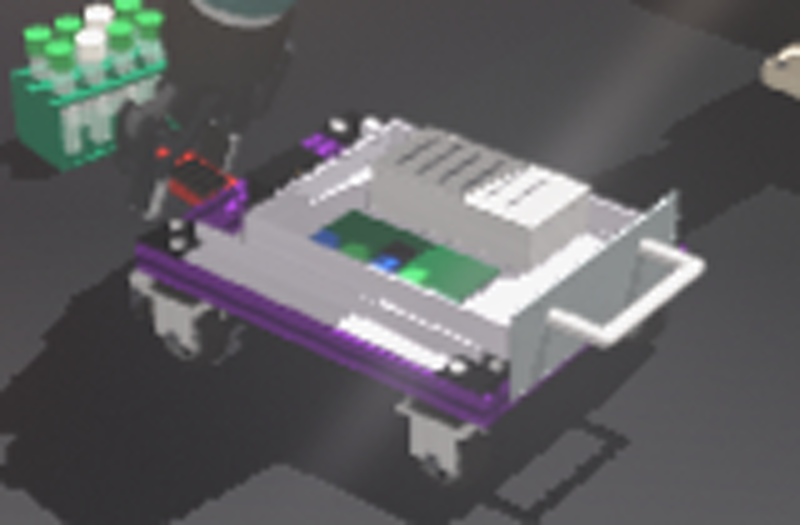

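View pics/a9t.png

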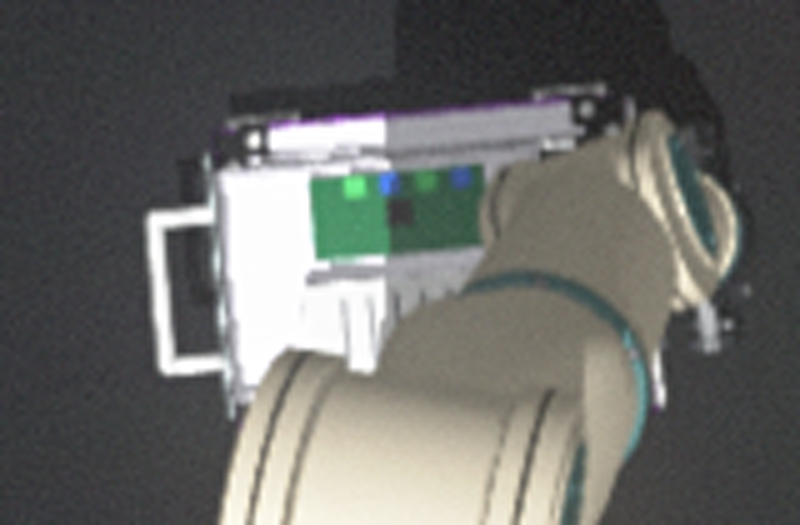

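arm_command --pt "0.7 0 0 0.8 0 0 0" --pt "0.7 0 0 1.5 0 0 0" --pt "0.7 0 0 2.5 0 0 0" --pt "0.7 0 0 3 0 0 0" --pt "0.7 0 0 3 3 0.2 0" --pt "0.7 0 0 3 6 0.5 0" --pt "0.7 0 0 1 6 0.5 0" --pt "0.7 -2 -3 0 6 0.5 0" --pt "0.7 -2.2 -3.2 0 0 0 0" --pt "0.7 -2.2 -3.2 0 0 0 0" --pt "0.7 -2.2 -3.2 0 0 0 0" --pt "0.7 -2.2 -3.2 0 0 0 0" --pt "0.7 -2.2 -3.2 0 0 0 0" --pt "0.7 -2.2 -3.2 0 0 0 0" --pt "0.7 -2.2 -3.2 0 0 0 0" --pt "0.7 0 0 0 0 0 0" --pt "0.7 0 0 0 0 0 0" --pt "0.7 0 0 0 0 0 0"

```text
clock: 23.0
eef_pos: [368.3, -498.7, 189.4]
tool_rot: [-0.115, 1.564, -1.607]
force: [1.0, 0.8, 0.5]
width: 59.9
```

```bash
python3 look.py b1; python3 - <<'E'
from h import *
import cv2
for n in("top","scene"): cv2.imwrite(f"pics/b1full_{n}.png",ctrl.get_image(n))
for n in("top","scene"):
  for l in("rack","corner_bracket","pedal","handle","base"):
    r=ctrl.spot_in(l,n); print(n,l,[np.round(d["centre"],1).tolist() for d in r[:1]])
E
```

```text
top rack [[469.2, -388.2, 49.9]]
top corner_bracket [[526.3, -19.8, 92.6]]
top pedal [[532.6, -212.8, 54.8]]
top handle [[521.1, -19.4, 92.8]]
top base [[523.2, -45.6, 87.1]]
scene rack [[486.0, -383.5, 52.9]]
scene corner_bracket [[712.5, -362.8, 11.8]]
scene pedal [[547.7, -228.8, 64.0]]
scene handle [[548.9, -224.2, 57.1]]
scene base [[562.0, -15.3, 89.9]]
```

View pics/b1.png

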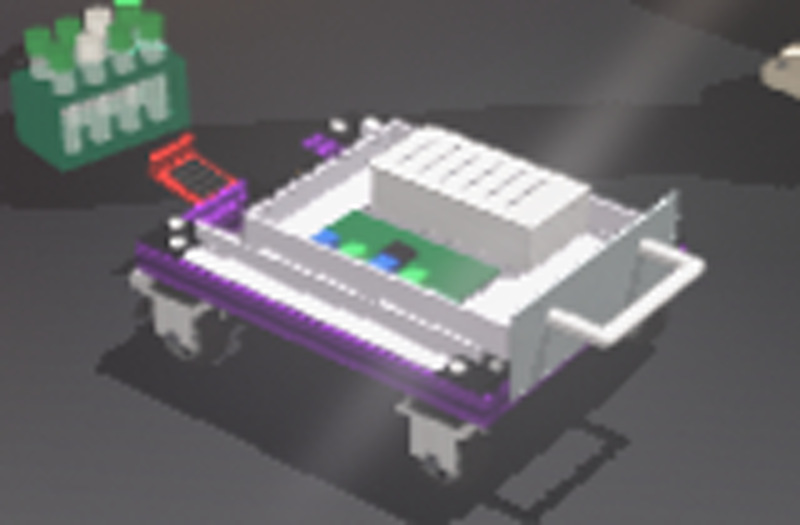

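View pics/b1t.png

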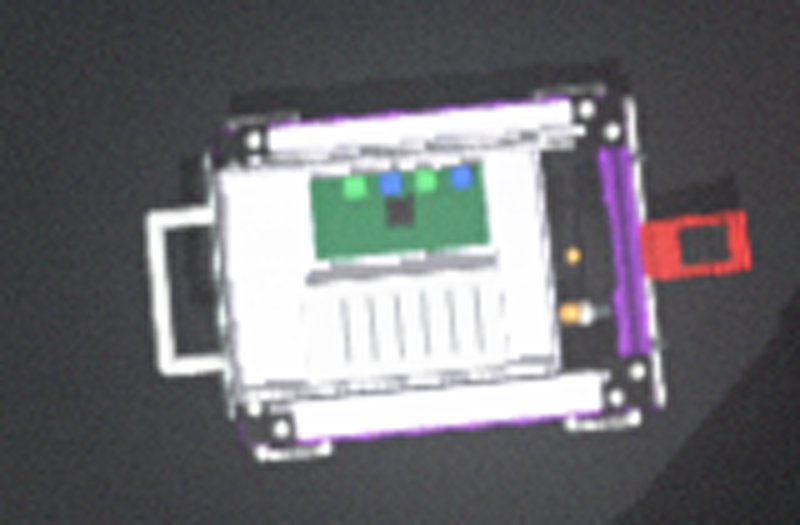

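View pics/b1full_scene.png

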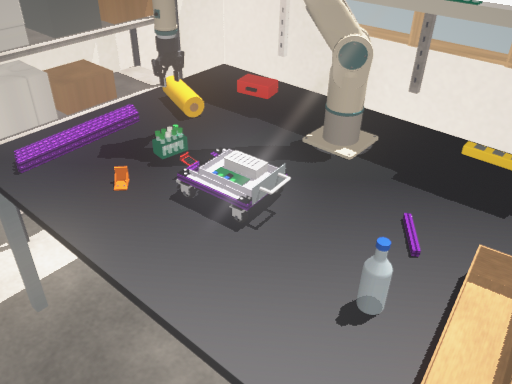

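```bash
python3 - <<'E'
from cell import ctrl
print(ctrl.finish_job()); print(ctrl.read_state()["clock"])
E
```

```text
the job is handed in; nothing more can be done
None
the job is handed in; nothing more can be done
```

I handed the job in after about 24 s, with all three steps done in the order asked. The system gave no verdict.

- **Brake on:** I pressed the tread slowly with shut fingers. The highest reading was about 10 N, then it snapped down, and it stayed down after the arm left.
- **Tray home:** I pushed the handle in. It slid at about 7–8 N, the plug peaked at about 12 N, and the force dropped to 9 N as it snapped in. I stopped at about 13 N against the buffer. Afterwards the handle measured 169 mm from the base centre in both cameras, against the expected 170 mm. My pixel reading is good to about 2 mm, so I trusted the force drop as the sign that the plug is seated.
- **Brake off:** I pinched the pedal by its sides, turned it up past the middle until it pushed upward by itself, and let go. The sideways force during the pinch was up to about 5 N.

**Last checks:**
- The final pictures show the pedal up, the tray in, and the base where it started to within about 1 mm after its flex under the tray push.
- The rack, bracket, spare bar and bottle look unmoved.
- The arm was clear, with about 1 N on the wrist.
- **Disagreement:** in the last pictures the networks reported the handle wrongly in both cameras and the bracket wrongly in the top camera. I went by the pictures for those.

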